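# Lock the grinding cup onto the nut mill

### The arm

A 6-joint arm with a two-finger parallel gripper is mounted at the origin on the work surface. World frame = base frame: x ahead of the robot, y to its left, z up, the work surface at z = 0. Lengths are in m, angles in degrees, forces in N, time in s.
With the tool pointing down it reaches from about 0.325 to 0.875 m from the base axis. Payload 4.4 kg.
Tool frame: the origin (TCP) lies at the very end of the fingers, on their centre line; the grasp point (between the pads) lies bot.grip_point_offset behind it (bot.grip_point_offset is the distance from the TCP to the grasp point, in m); z points along the fingers, y is the line along which they close (so a half turn about z gives the same grasp; the last joint's range is limited). The gripper opens to 85 mm and grips with 20 to 120 N. Pads are 22 mm wide; open, the fingers measure 114 mm over their backs; the gripper's body (76 mm by 85 mm) begins 54 mm behind the grasp point. The pads swing forward as they close: fully open they stand 13 mm farther back than shut.
Start: joints at [-74.399, 11.837, 88.321, -0, 79.842, -8.623], TCP at [0.236, -0.524, 0.231] pointing down, gripper open.
Joint ranges: [-156.59, 156.59], [-49.26, 127.26], [12.9, 141.05], [-63.56, 243.56], [4.71, 150.69], [-161.64, 161.64]. Speed limits (degrees/s): [159.86, 159.86, 180, 180, 180, 180].

### API

Orientations are given as [roll, pitch, yaw] about the fixed x, y, z axes, in that order (R = Rz(yaw) Ry(pitch) Rx(roll)).
In Python, from bench import get_obs, viewer, bot gives the robot as it stands. The module is installed in compiled form; this text tells all that it offers.
- The arm moves only by the tool send_rows, never from a script. Its argument "targets" is a list of rows, each a list of 7 numbers: the shift along the world's x, y, z in units of 25 mm (1.0 is 25 mm), then the turn, a rotation vector about the world's x, y, z in units of 5 degrees (1.0 is 5 degrees), then the finger opening in mm, from 0 to 85.4. In form: [[dx, dy, dz, rx, ry, rz, hand], ...]. A call has 1 to 10 rows; each row shifts and turns the commanded pose from where the row before left it; what a row does not reach is not made up. A row lasts 1/12 s, in which the tool goes at most 41.7 mm and 7.16 degrees, less where a joint would pass 70% of its speed; a pose out of reach is approached as far as the arm can. A call is refused whole if a number of a shift passes 1 or a number of a turn 1, either way. A call with a gripper value outside its range is refused whole. The fingers move at their own pace and stop on an object; "newtons" is the grip in N (left out, the last holds). Time passes only in rows, so rows that do not move let the fingers close. It gives the time, the measured TCP pose, the force, the opening and the grip force at its end, in the units of the state.
- get_obs(): the state, without advancing time (a new reading comes with each control period).
- viewer.camera(name): name is "side" or "top"; returns (picture, depth): 480x640x3 uint8, red, green, blue; 480x640 float32, m along the optical axis (not along the pixel's ray), 0 where there is no reading.
- viewer.camera_model(name): a dict with "intrinsics" (3x3 intrinsics, pixels), "world_from_camera" (4x4, takes a point from camera to world coordinates). Camera axes: x right, y down, z forward; pixel columns grow to the right and rows downward; lengths in m; the calibration is good to about 2 mm. A picture is of the moment at which its call begins. camera_model takes no time and is no camera call.
- bot.sign_off(): hands the job in; it is judged then, once.
Trained networks look in the newest picture that a camera, given by its name, has taken for a name from the list of things; names that differ only in an ending like _2 or _b are one class to them, and where a whole thing is asked for, a point or a joint stands for the part that bears it (a point fixed in the world has none). Each returns a list of dicts, best first, with "conf" (0 to 1); they miss things now and then, are a little off and sometimes report something else, mostly with a low value. They report only what shows in the picture. A call takes as long as a camera call.
- viewer.cut_out(camera, name): "region" (480x640 bool, what is visible of it) and "at" ([column, row] in pixels, amid what is visible of it).
The state is a dict: "time_s": time; "joint_positions": joint angles; "qd": joint speeds; "tau": joint torques, N m; "eef_pos": TCP position; "ee_rot": TCP orientation; "wrist_force": force on the tool from outside, world axes, zero at the start; "torque": the same for the moment, N m; "finger_gap": finger opening in m; "gripper_force": force on a finger pad.
Only numpy, scipy, OpenCV 4.12 (cv2) and the standard library are available. Lean on these libraries where they do the work, as an engineer would, in place of code of your own. Each camera call takes 0.05 s, during which the arm holds its last target. There are 200 camera calls.

### The job

Fit the nut mill with its grinding cup, the one with two lugs at its foot: set it in the mill's bayonet collar, push it down against the spring, twist it clockwise about a quarter turn to the stop, and let it rise into its locked position. Work gently by feel, never forcing it, let go, and leave everything else on the table where it is.

Things in the scene. Friction and masses are not known exactly. Their poses are not given: they have to be found in the camera images.
- cup: grinding cup: closed steel cylinder, 60 mm dia, 62 mm high, upright, 0.25-0.45 kg. Origin: centre of its underside, z up. Foot tapers to 54 mm dia over the lowest 4 mm. Two lugs along +x and -x reach 40 mm from the axis; each 12 mm wide, 14 to 22 mm above the underside. Black bar grip on top: 60 mm along x, 14 mm thick along y, 62 to 96 mm above the underside. Alike after a half turn.
- mill: nut mill, immovable: grey motor base 190 (x) by 160 (y) by 110 mm high; origin: centre of its underside, z up, front to -x. On top, centred, an aluminium bayonet collar of 110 mm outer diameter, 110 to 146 mm above the origin, bore 63 mm. In its bore a sprung round plate. The points below lie on the mill's z axis and share its axes.
- rim (a point): centre of the collar's flat top, 146 mm above the mill's origin. Two opposite slots in it, 17 mm wide at the bore, 43 mm out from the axis, admit the lugs. The collar is set at an unknown turn: slots within 0.26 rad of the mill's +x and -x; see them from above or feel: lugs on the rim (cup's underside 14 mm below this point) drop when turned over them. Slots give 0.08 rad play either way
- spring (a point): 127 mm above the mill's origin: here a cup with its lugs in the slots first meets the spring plate with its underside. Pushing on needs 5.7 N at first, rising 0.6 N per mm to 16 N at the socket's floor, 17 mm below this point
- turning (a point): 112 mm above the mill's origin: where the cup's underside should be while it is turned (it turns only between 110, the hard floor, and 114 mm). It turns clockwise seen from above only: 1.40 rad from the middle of the slots to the middle of the locking pockets; a hard stop about 0.04 rad beyond, felt at 0.3 N m; do not lean on it with over 1 N m
- locked (a point): 119 mm above the mill's origin: where the cup's underside comes to rest when locked. When let up at the end of the turn the spring lifts the lugs into the pockets, up to here, and holds them. Short of the pockets it stays below 114 mm; not turned, it springs up to 127 mm
- canister: bystander: plain steel canister, 74 mm diameter, 46 mm high, with the same kind of black bar grip on top but no lugs; origin at the centre of its underside
- bowl: bystander: steel bowl, 110 mm across, 50 mm high; origin at the centre of its underside
- jar: bystander: glass jar with steel lid, 72 mm diameter, 110 mm high; origin at the centre of its underside
- brush: bystander: pastry brush lying flat; origin under its middle
- spatula: bystander: spatula lying flat; origin under its middle
- tin: bystander: closed tin, 80 mm diameter, 100 mm high; origin at the centre of its underside

How it is judged:
By the outcome, as a careful person would: the job done as asked, in the order asked, and still so for the second after the job is handed in, with the robot touching nothing.
It also fails if it takes over 72 s, if anything falls off the work surface, if the arm or the gripper's body presses on something with over 40 N, if the wrist force passes 120 N, or if a joint passes its speed limit or range.

## Working session

There is one attempt and no reset: what is moved stays moved. The work goes in short steps, Python scripts to look and compute and a tool call to move; the robot and the scene stay as the last step left them, time stands still between calls to the robot, and variables do not carry over. Pictures are saved under pics/ and viewed, at most 10 in all, crops included, and the job is handed in when it is done.

Besides the shell and the picture viewer there is one more tool, called after "Call:" in YAML: its name, and indented under it one key for each argument. send_rows: Moves the arm, as the interface text tells. Its arguments: {"type":"object","properties":{"targets":{"type":"array","items":{"type":"array","items":{"type":"number"}}},"newtons":{"type":"number"}},"required":["targets"]}

```bash
mkdir -p pics
cat > h.py <<'E'
import numpy as np,cv2
from bench import get_obs,viewer,bot
def pts(cam,d,mask):
    m=viewer.camera_model(cam);K=np.array(m["intrinsics"]);T=np.array(m["world_from_camera"])
    v,u=np.nonzero(mask&(d>0));z=d[v,u]
    p=np.stack([(u-K[0,2])*z/K[0,0],(v-K[1,2])*z/K[1,1],z],1)
    return p@T[:3,:3].T+T[:3,3],u,v
E
python3 - <<'E'
from h import *
np.set_printoptions(precision=4,suppress=True)
print(bot.grip_point_offset,get_obs())
for c in("top","side"):
    im,d=viewer.camera(c);cv2.imwrite(f"pics/{c}0.png",im[:,:,::-1]);np.save(f"{c}d.npy",d);np.save(f"{c}i.npy",im)
    print(c,viewer.camera_model(c))
    for n in("cup","mill","canister"):
        for r in viewer.cut_out(c,n)[:2]:
            p,u,v=pts(c,d,r["region"])
            print(n,r["conf"],r["at"],len(p),np.median(p,0),np.percentile(p,2,0),np.percentile(p,98,0))
            np.save(f"{c}_{n}_{r['conf']:.2f}.npy",r["region"])
E
```

```text
0.0187 {'time_s': 0.0, 'joint_positions': array([-74.3962,  11.884 ,  88.405 ,   0.003 ,  79.8396,  -8.6232]), 'qd': array([-0.0243, -0.1169,  0.0753,  0.0425,  0.0876,  0.0037]), 'tau': array([  0.0001, -38.3031, -29.1596,  -0.0001,   0.0106,  -0.    ]), 'eef_pos': array([ 0.2358, -0.5236,  0.2301]), 'ee_rot': array([-179.8733,   -0.0222,   24.2265]), 'wrist_force': array([ 0.4527, -1.0287, -0.2224]), 'torque': array([ 0.0532,  0.0081, -0.0417]), 'gripper_force': 0.0, 'finger_gap': 0.0852416987360431}
top {'intrinsics': array([[599.8881,   0.    , 326.4456],
       [  0.    , 599.8881, 233.6898],
       [  0.    ,   0.    ,   1.    ]]), 'world_from_camera': array([[ 0.012 , -0.9985,  0.053 ,  0.4581],
       [-0.9998, -0.0128, -0.0164,  0.0078],
       [ 0.017 , -0.0528, -0.9985,  1.5163],
       [ 0.    ,  0.    ,  0.    ,  1.    ]])}
cup 0.69 [284.3, 217.6] 553 [0.5764 0.0879 0.0619] [0.5479 0.0629 0.    ] [0.6062 0.1167 0.0994]
mill 0.59 [407.5, 222.7] 5776 [ 0.5622 -0.2001  0.111 ] [ 0.4716 -0.283   0.0588] [ 0.6572 -0.1266  0.1496]
canister 0.78 [184.0, 249.9] 803 [0.494  0.3297 0.0461] [0.4623 0.3014 0.0036] [0.5282 0.3688 0.0828]
side {'intrinsics': array([[465.7584,   0.    , 319.9294],
       [  0.    , 465.7584, 242.3976],
       [  0.    ,   0.    ,   1.    ]]), 'world_from_camera': array([[-0.9726, -0.1212,  0.1984,  0.2796],
       [-0.2316,  0.5823, -0.7793,  0.8708],
       [-0.021 , -0.8039, -0.5944,  0.7965],
       [ 0.    ,  0.    ,  0.    ,  1.    ]])}
cup 0.85 [279.8, 293.2] 937 [0.5731 0.1083 0.06  ] [0.55   0.0799 0.0061] [0.6084 0.1242 0.0979]
mill 0.88 [313.3, 219.5] 4373 [ 0.5567 -0.1388  0.1081] [ 0.4713 -0.2632  0.0174] [ 0.6569 -0.1202  0.1484]
canister 0.68 [281.3, 389.5] 1484 [0.4898 0.355  0.0465] [0.4595 0.3132 0.004 ] [0.526  0.3774 0.082 ]
```

View pics/top0.png

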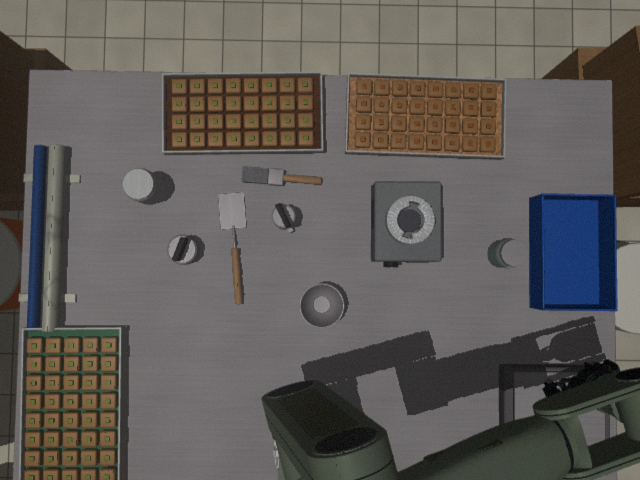

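View pics/side0.png

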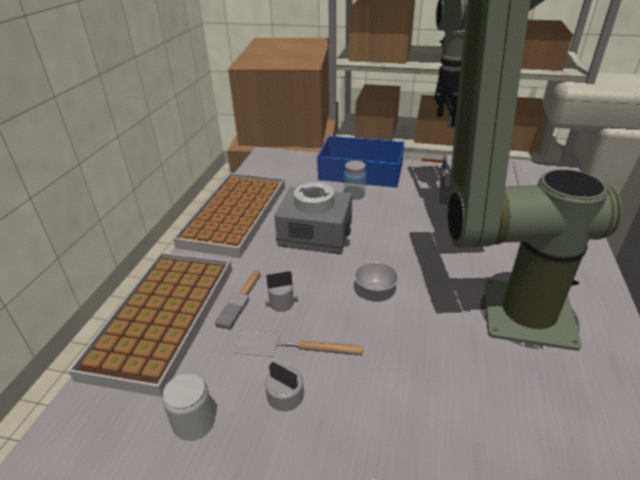

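The top view shows the cup at (284,217), the mill with its collar at (411,220), and dark slots near (408,236) and (413,203). Next I'll measure the bar and collar.

Run:
```python
from h import *
np.set_printoptions(precision=4,suppress=True)
im=np.load("topi.npy");d=np.load("topd.npy");full=np.ones(d.shape,bool)
p,u,v=pts("top",d,full)
m=(p[:,2]>.085)&(p[:,2]<.11)&(np.hypot(p[:,0]-.576,p[:,1]-.09)<.06)
q=p[m];r=cv2.minAreaRect(q[:,:2].astype(np.float32)*1000);print("bar",m.sum(),q.mean(0),r)
ev,V=np.linalg.eigh(np.cov(q[:,:2].T));print(ev**.5,np.degrees(np.arctan2(V[1,1],V[0,1])))
ps,us,vs=pts("side",np.load("sided.npy"),full)
ms=(ps[:,2]>.085)&(ps[:,2]<.11)&(np.hypot(ps[:,0]-.576,ps[:,1]-.09)<.06);q=ps[ms]
ev,V=np.linalg.eigh(np.cov(q[:,:2].T));print("side bar",ms.sum(),q.mean(0),q[:,2].max(),np.degrees(np.arctan2(V[1,1],V[0,1])))
# body top disc
m=(abs(p[:,2]-.062)<.006)&(np.hypot(p[:,0]-.576,p[:,1]-.09)<.05)
print("body",cv2.minEnclosingCircle(p[m][:,:2].astype(np.float32)*1000))
# mill
m=(p[:,2]>.14)&(p[:,2]<.155)&(np.hypot(p[:,0]-.56,p[:,1]+.2)<.09)
q=p[m];print("collar",m.sum(),np.median(q[:,2]),cv2.minEnclosingCircle(q[:,:2].astype(np.float32)*1000),cv2.fitEllipse(cv2.convexHull(q[:,:2].astype(np.float32)*1000)))
c=np.array(cv2.fitEllipse(cv2.convexHull(q[:,:2].astype(np.float32)*1000))[0])/1000
m=(p[:,2]>.10)&(p[:,2]<.12)&(np.hypot(p[:,0]-.56,p[:,1]+.2)<.16)
print("base",cv2.minAreaRect(p[m][:,:2].astype(np.float32)*1000))
# rectified collar picture at z=.146
M=viewer.camera_model("top");K=M["intrinsics"];T=np.linalg.inv(M["world_from_camera"])
def rect(c,z,half,n=560):
    g=np.linspace(-half,half,n);X=(c[0]+half-(np.arange(n)+.5)*2*half/n)[:,None]+np.zeros((1,n));Y=(c[1]+half-(np.arange(n)+.5)*2*half/n)[None]+np.zeros((n,1))
    P=np.stack([X,Y,X*0+z],-1)@T[:3,:3].T+T[:3,3]
    w=P@np.array(K).T;w=(w[...,:2]/w[...,2:]).astype(np.float32)
    return cv2.remap(im,w[...,0],w[...,1],cv2.INTER_CUBIC)
a=rect(c,.146,.065,400);b=rect((.576,.09),.096,.065,400)
cv2.imwrite("pics/rect.png",np.hstack([a,b])[:,:,::-1]);print(c)
g=cv2.cvtColor(a,cv2.COLOR_RGB2GRAY).astype(float)
for R in(.034,.037,.040):
  out=[]
  for t in range(0,360,6):
    x=R*np.cos(np.radians(t));y=R*np.sin(np.radians(t))
    out.append(int(g[int(200-x/.13*400),int(200-y/.13*400)]))
  print(R,out)
```

```text
bar 148 [0.5781 0.0896 0.0953] ((578.6094360351562, 89.87970733642578), (60.03493881225586, 13.920639991760254), 27.028762817382812)
[0.0041 0.0173] -153.99425200623975
side bar 193 [0.5784 0.0969 0.0937] 0.10128163354800623 -153.20511797760753
body ((578.0911865234375, 89.91934967041016), 29.823122024536133)
collar 1127 0.14572268312757042 ((566.1153564453125, -206.8871612548828), 55.81312561035156) ((566.2650756835938, -206.68113708496094), (109.42117309570312, 110.65393829345703), 9.538228988647461)
base ((566.8786010742188, -206.76846313476562), (190.47305297851562, 160.70191955566406), 0.13718393445014954)
[ 0.5663 -0.2067]
0.034 [77, 99, 136, 148, 144, 140, 145, 144, 139, 149, 162, 154, 151, 155, 145, 152, 157, 150, 146, 151, 162, 161, 138, 159, 146, 133, 59, 88, 87, 84, 74, 111, 133, 143, 135, 135, 149, 142, 147, 134, 150, 148, 153, 141, 133, 153, 151, 148, 178, 150, 154, 166, 147, 151, 140, 126, 90, 89, 88, 90]
0.037 [90, 92, 136, 150, 139, 132, 140, 136, 143, 145, 155, 139, 154, 147, 148, 147, 143, 143, 144, 151, 147, 152, 145, 156, 140, 123, 72, 88, 88, 83, 67, 97, 137, 155, 146, 139, 146, 137, 133, 135, 156, 146, 144, 144, 141, 161, 142, 145, 157, 154, 157, 144, 140, 161, 132, 123, 77, 76, 79, 84]
0.04 [55, 93, 132, 144, 134, 140, 135, 137, 156, 142, 144, 142, 157, 140, 148, 150, 153, 144, 145, 141, 151, 136, 134, 148, 135, 115, 75, 82, 75, 88, 69, 86, 136, 150, 135, 156, 143, 142, 135, 139, 156, 146, 136, 158, 144, 140, 138, 133, 158, 138, 145, 142, 129, 161, 135, 109, 61, 61, 66, 65]
```

View pics/rect.png

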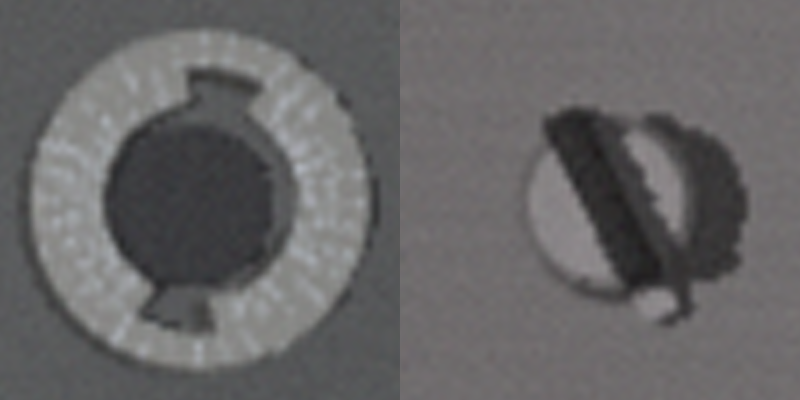

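Slots sit at about -10.5° in world yaw, centred at (0.566,-0.207), and the base yaw is about 0. The bar lies at about 26.5°, with the cup at (0.578,0.090). I'll grasp at yaw 206° to keep joint 6 within range.

Call:
send_rows:
  targets:
    - [0.38, 0.68, 0, 0, 0, 1, 85]
    - [0.38, 0.68, 0, 0, 0, 1, 85]
    - [0.38, 0.68, 0, 0, 0, 1, 85]
    - [0.38, 0.68, 0, 0, 0, 1, 85]
    - [0.38, 0.68, 0, 0, 0, 1, 85]
    - [0.38, 0.68, 0, 0, 0, 1, 85]
    - [0.38, 0.68, 0, 0, 0, 1, 85]
    - [0.38, 0.68, 0, 0, 0, 1, 85]
    - [0.38, 0.68, 0, 0, 0, 1, 85]
    - [0.38, 0.68, 0, 0, 0, 1, 85]

```text
time_s: 1.23
eef_pos: [0.3313, -0.3535, 0.2314]
ee_rot: [180.0, 0.0, 74.5]
wrist_force: [-0.3, 1.2, 0.3]
finger_gap: 0.0851
gripper_force: 0.0
```

Call:
send_rows:
  targets:
    - [0.38, 0.68, 0, 0, 0, 1, 85]
    - [0.38, 0.68, 0, 0, 0, 1, 85]
    - [0.38, 0.68, 0, 0, 0, 1, 85]
    - [0.38, 0.68, 0, 0, 0, 1, 85]
    - [0.38, 0.68, 0, 0, 0, 1, 85]
    - [0.38, 0.68, 0, 0, 0, 1, 85]
    - [0.38, 0.68, 0, 0, 0, 1, 85]
    - [0.38, 0.68, 0, 0, 0, 1, 85]
    - [0.38, 0.68, 0, 0, 0, 1, 85]
    - [0.38, 0.68, 0, 0, 0, 1, 85]

```text
time_s: 2.07
eef_pos: [0.4263, -0.1835, 0.2315]
ee_rot: [180.0, 0.0, 124.5]
wrist_force: [-0.7, -0.7, 0.3]
finger_gap: 0.0849
gripper_force: 0.0
```

Call:
send_rows:
  targets:
    - [0.38, 0.68, 0, 0, 0, 1, 85]
    - [0.38, 0.68, 0, 0, 0, 1, 85]
    - [0.38, 0.68, 0, 0, 0, 1, 85]
    - [0.38, 0.68, 0, 0, 0, 1, 85]
    - [0.38, 0.68, 0, 0, 0, 1, 85]
    - [0.38, 0.68, 0, 0, 0, 1, 85]
    - [0.38, 0.68, 0, 0, 0, 1, 85]
    - [0.38, 0.68, 0, 0, 0, 1, 85]
    - [0.38, 0.68, 0, 0, 0, 1, 85]
    - [0.38, 0.68, 0, 0, 0, 1, 85]

```text
time_s: 2.9
eef_pos: [0.5213, -0.0135, 0.2314]
ee_rot: [-180.0, 0.0, 174.5]
wrist_force: [0.4, 0.2, -0.2]
finger_gap: 0.085
gripper_force: 0.0
```

Call:
send_rows:
  targets:
    - [0.38, 0.68, 0, 0, 0, 1, 85]
    - [0.38, 0.68, 0, 0, 0, 1, 85]
    - [0.38, 0.68, 0, 0, 0, 1, 85]
    - [0.38, 0.68, 0, 0, 0, 1, 85]
    - [0.38, 0.68, 0, 0, 0, 1, 85]
    - [0.38, 0.68, 0, 0, 0, 1, 85]
    - [0, 0, 0, 0, 0, 0.4, 85]
    - [0, 0, 0, 0, 0, 0, 85]
    - [0, 0, 0, 0, 0, 0, 85]

```text
time_s: 3.65
eef_pos: [0.5778, 0.0877, 0.2311]
ee_rot: [-180.0, -0.0, -153.8]
wrist_force: [0.4, 0.3, 0.7]
finger_gap: 0.085
gripper_force: 0.0
```

Call:
send_rows:
  targets:
    - [0.02, 0.08, -0.8, 0, 0, 0, 85]
    - [0, 0, -0.9, 0, 0, 0, 60]
    - [0, 0, -1, 0, 0, 0, 60]
    - [0, 0, -1, 0, 0, 0, 60]
    - [0, 0, -1, 0, 0, 0, 60]
    - [0, 0, -0.8, 0, 0, 0, 60]
    - [0, 0, -0.6, 0, 0, 0, 60]
    - [0, 0, -0.4, 0, 0, 0, 60]
    - [0, 0, -0.14, 0, 0, 0, 60]
    - [0, 0, 0, 0, 0, 0, 60]

```text
time_s: 4.48
eef_pos: [0.5778, 0.0892, 0.0646]
ee_rot: [180.0, -0.1, -153.8]
wrist_force: [-0.1, 0.0, 0.3]
finger_gap: 0.0602
gripper_force: 0.0
```

Call:
send_rows:
  targets:
    - [0, 0, 0, 0, 0, 0, 30]
    - [0, 0, 0, 0, 0, 0, 20]
    - [0, 0, 0, 0, 0, 0, 5]
    - [0, 0, 0, 0, 0, 0, 5]
    - [0, 0, 0, 0, 0, 0, 5]
    - [0, 0, 0, 0, 0, 0, 5]
    - [0, 0, 0, 0, 0, 0, 5]
  newtons: 80

```text
time_s: 5.07
eef_pos: [0.5792, 0.0898, 0.0664]
ee_rot: [-180.0, 0.1, -153.8]
wrist_force: [-1.5, 0.5, 5.3]
finger_gap: 0.013
gripper_force: 79.9
```

Call:
send_rows:
  targets:
    - [0, 0, 0.3, 0, 0, 0, 5]
    - [0, 0, 0.7, 0, 0, 0, 5]
    - [0, 0, 1, 0, 0, 0, 5]
    - [0, 0, 1, 0, 0, 0, 5]
    - [0, 0, 1, 0, 0, 0, 5]
    - [0, 0, 1, 0, 0, 0, 5]
    - [0, 0, 1, 0, 0, 0, 5]
    - [0, 0, 0.8, 0, 0, 0, 5]
    - [0, 0, 0.2, 0, 0, 0, 5]
    - [0, 0, 0, 0, 0, 0, 5]

```text
time_s: 5.9
eef_pos: [0.579, 0.0896, 0.2414]
ee_rot: [-179.9, 0.1, -153.8]
wrist_force: [0.6, 1.1, -4.7]
finger_gap: 0.0125
gripper_force: 79.1
```

Call:
send_rows:
  targets:
    - [-0.02, -0.5, 0, 0, 0, -0.4, 5]
    - [-0.04, -0.8, 0, 0, 0, -0.5, 5]
    - [-0.04, -0.9, 0, 0, 0, -0.6, 5]
    - [-0.04, -0.9, 0, 0, 0, -0.6, 5]
    - [-0.04, -0.9, 0, 0, 0, -0.6, 5]
    - [-0.04, -0.9, 0, 0, 0, -0.6, 5]
    - [-0.04, -0.9, 0, 0, 0, -0.6, 5]
    - [-0.04, -0.9, 0, 0, 0, -0.6, 5]
    - [-0.04, -0.9, 0, 0, 0, -0.6, 5]
    - [-0.04, -0.9, 0, 0, 0, -0.6, 5]

```text
time_s: 6.73
eef_pos: [0.5666, -0.1243, 0.2367]
ee_rot: [179.9, -0.4, 177.5]
wrist_force: [0.1, 0.3, -4.1]
finger_gap: 0.0126
gripper_force: 78.9
```

Call:
send_rows:
  targets:
    - [-0.04, -0.9, 0, 0, 0, -0.6, 5]
    - [-0.04, -0.8, 0, 0, 0, -0.6, 5]
    - [-0.03, -0.7, 0, 0, 0, -0.5, 5]
    - [0, -0.5, 0, 0, 0, 0, 5]
    - [0, -0.3, 0, 0, 0, 0, 5]
    - [0, 0, 0, 0, 0, 0, 5]
    - [0, 0, 0, 0, 0, 0, 5]
    - [0, 0, 0, 0, 0, 0, 5]

```text
time_s: 7.4
eef_pos: [0.566, -0.2019, 0.2397]
ee_rot: [179.9, -0.1, 169.3]
wrist_force: [0.6, 0.9, -3.9]
finger_gap: 0.0127
gripper_force: 78.9
```

Run:
```python
from h import *
np.set_printoptions(precision=4,suppress=True)
for _ in range(3):
    im,d=viewer.camera("top");o=get_obs();print(o["eef_pos"],o["ee_rot"],o["wrist_force"],o["torque"],o["finger_gap"])
ims,ds=viewer.camera("side")
cv2.imwrite("pics/hold.png",np.hstack([cv2.resize(im[150:290,340:480],(400,400)),cv2.resize(ims[90:290,220:420],(400,400))])[:,:,::-1])
print(o["joint_positions"])
```

```text
[ 0.5661 -0.2017  0.24  ] [179.9599  -0.0357 169.3039] [ 0.5148  0.7227 -4.164 ] [ 0.0287 -0.0484 -0.0194] 0.012749255900744227
[ 0.5662 -0.2017  0.2402] [179.9733  -0.0185 169.3115] [ 0.7713  0.4697 -3.8788] [0.026  0.0371 0.0402] 0.012724084196646087
[ 0.5663 -0.2018  0.2403] [179.9869  -0.0001 169.3127] [ 0.0493  0.791  -4.8221] [-0.0013  0.0223 -0.0069] 0.012985518725175667
[ -27.8646   14.6015   83.8683    0.0127   81.5341 -107.1792]
```

View pics/hold.png

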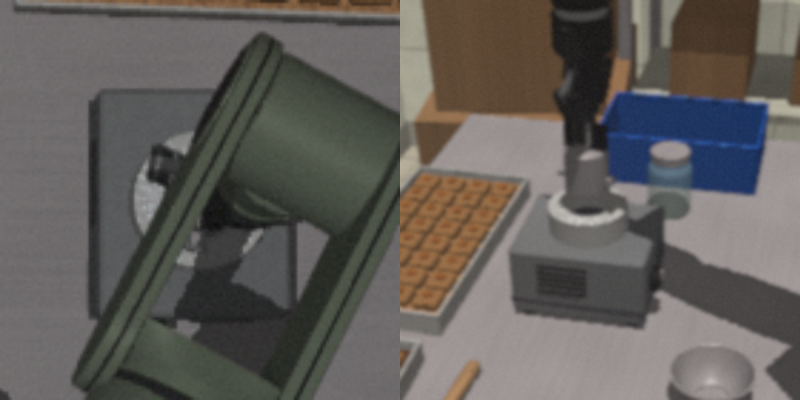

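The cup hangs upright above the collar, clear of it by about 3 cm. I'll centre it and lower it into the bore.

Call:
send_rows:
  targets:
    - [0, -0.2, 0, 0, 0, 0, 5]
    - [0, 0, -0.4, 0, 0, 0, 5]
    - [0, 0, -0.4, 0, 0, 0, 5]
    - [0, 0, -0.3, 0, 0, 0, 5]
    - [0, 0, -0.1, 0, 0, 0, 5]
    - [0, 0, -0.1, 0, 0, 0, 5]
    - [0, 0, 0, 0, 0, 0, 5]

```text
time_s: 8.18
eef_pos: [0.5659, -0.2073, 0.2067]
ee_rot: [179.9, -0.1, 169.2]
wrist_force: [0.4, 0.9, -5.0]
finger_gap: 0.0129
gripper_force: 78.8
```

Call:
send_rows:
  targets:
    - [0, 0, -0.1, 0, 0, 0, 5]
    - [0, 0, -0.06, 0, 0, 0, 5]
    - [0, 0, 0, 0, 0, 0, 5]

```text
time_s: 8.43
eef_pos: [0.5661, -0.2075, 0.2035]
ee_rot: [180.0, -0.0, 169.2]
wrist_force: [0.3, 2.1, -4.7]
finger_gap: 0.013
gripper_force: 78.8
```

Call:
send_rows:
  targets:
    - [0, 0.02, -0.08, 0, 0, 0, 5]
    - [0, 0, -0.08, 0, 0, 0, 5]
    - [0, 0, -0.04, 0, 0, 0, 5]
    - [0, 0, 0, 0, 0, 0, 5]

```text
time_s: 8.77
eef_pos: [0.566, -0.2073, 0.1984]
ee_rot: [180.0, -0.0, 169.2]
wrist_force: [1.1, 1.7, -4.5]
finger_gap: 0.0126
gripper_force: 78.9
```

Call:
send_rows:
  targets:
    - [0, 0, -0.04, 0, 0, 0, 5]
    - [0, 0, -0.08, 0, 0, 0, 5]
    - [0, 0, -0.04, 0, 0, 0, 5]
    - [0, 0, 0, 0, 0, 0, 5]

```text
time_s: 9.1
eef_pos: [0.5661, -0.2073, 0.1944]
ee_rot: [180.0, -0.0, 169.2]
wrist_force: [1.4, 1.9, -4.1]
finger_gap: 0.0127
gripper_force: 78.9
```

The lugs passed rim height without contact, so they are in the slots. Next I'll find the spring.

Call:
send_rows:
  targets:
    - [0.02, 0.02, -0.04, 0, 0, 0, 5]
    - [0, 0, -0.04, 0, 0, 0, 5]
    - [0, 0, 0, 0, 0, 0, 5]

```text
time_s: 9.35
eef_pos: [0.5667, -0.2072, 0.1935]
ee_rot: [-180.0, 0.0, 169.2]
wrist_force: [-0.6, 0.5, -2.7]
finger_gap: 0.0127
gripper_force: 79.1
```

Call:
send_rows:
  targets:
    - [0, 0, -0.08, 0, 0, 0, 5]
    - [0, 0, 0, 0, 0, 0, 5]

```text
time_s: 9.52
eef_pos: [0.5668, -0.2072, 0.1915]
ee_rot: [-180.0, 0.0, 169.2]
wrist_force: [-2.2, 0.8, 1.6]
finger_gap: 0.0127
gripper_force: 79.9
```

Call:
send_rows:
  targets:
    - [0, 0, -0.08, 0, 0, 0, 5]
    - [0, 0, -0.08, 0, 0, 0, 5]
    - [0, 0, 0, 0, 0, 0, 5]

```text
time_s: 9.77
eef_pos: [0.5669, -0.2072, 0.1872]
ee_rot: [-180.0, 0.0, 169.2]
wrist_force: [-2.3, 1.6, 4.9]
finger_gap: 0.0129
gripper_force: 80.3
```

Call:
send_rows:
  targets:
    - [-0.02, 0, -0.1, 0, 0, 0, 5]
    - [0, 0, -0.1, 0, 0, 0, 5]
    - [0, 0, -0.1, 0, 0, 0, 5]
    - [0, 0, 0, 0, 0, 0, 5]

```text
time_s: 10.1
eef_pos: [0.5669, -0.2072, 0.1806]
ee_rot: [-180.0, 0.1, 169.2]
wrist_force: [-2.7, 1.9, 8.5]
finger_gap: 0.0126
gripper_force: 80.8
```

Call:
send_rows:
  targets:
    - [0, 0, -0.08, 0, 0, 0, 5]
    - [0, 0, 0, 0, 0, 0, 5]
    - [0, 0, 0, 0, 0, 0, 5]

```text
time_s: 10.35
eef_pos: [0.5669, -0.2072, 0.1792]
ee_rot: [-180.0, 0.1, 169.2]
wrist_force: [-3.6, 1.9, 9.6]
finger_gap: 0.013
gripper_force: 80.9
```

```bash
python3 -c "
from h import *
o=get_obs();print(o['eef_pos'],o['ee_rot'],o['wrist_force'],o['torque'])"
```

```text
[ 0.56688202 -0.20716148  0.17922447] [-1.79959331e+02  1.22960602e-01  1.69232368e+02] [-3.58330364  1.87651946  9.64941591] [ 0.26245494  0.69956468 -0.04574107]
```

Call:
send_rows:
  targets:
    - [-0.03, 0.01, -0.07, 0, 0, 0, 5]
    - [0, 0, 0, 0, 0, 0, 5]
    - [0, 0, 0, 0, 0, 0, 5]

```text
time_s: 10.6
eef_pos: [0.5667, -0.2071, 0.178]
ee_rot: [-179.9, 0.2, 169.2]
wrist_force: [-2.4, 2.2, 10.6]
finger_gap: 0.0128
gripper_force: 81.1
```

Call:
send_rows:
  targets:
    - [0, 0, 0, 0, 0, -0.5, 5]
    - [0, 0, 0, 0, 0, -0.5, 5]
    - [0, 0, 0, 0, 0, -0.5, 5]
    - [0, 0, 0, 0, 0, -0.5, 5]
    - [0, 0, 0, 0, 0, 0, 5]

```text
time_s: 11.02
eef_pos: [0.5676, -0.2068, 0.1784]
ee_rot: [180.0, 0.3, 159.2]
wrist_force: [-1.3, 2.9, 9.6]
finger_gap: 0.0128
gripper_force: 81.0
```

```bash
python3 -c "
from h import *
o=get_obs();print(o['eef_pos'],o['ee_rot'],o['wrist_force'],o['torque'])"
```

```text
[ 0.5675658  -0.20681687  0.17836857] [179.96543786   0.32530052 159.18271673] [-1.2737365   2.87024793  9.61564502] [0.35886338 0.22144611 0.03431571]
```

Call:
send_rows:
  targets:
    - [0, 0, -0.03, 0, 0, -0.6, 5]
    - [0, 0, 0, 0, 0, -0.6, 5]
    - [0, 0, 0, 0, 0, -0.6, 5]
    - [0, 0, 0, 0, 0, -0.6, 5]
    - [0, 0, 0, 0, 0, -0.6, 5]
    - [0, 0, 0, 0, 0, -0.6, 5]
    - [0, 0, 0, 0, 0, 0, 5]

```text
time_s: 11.6
eef_pos: [0.5677, -0.2066, 0.1778]
ee_rot: [179.8, 0.3, 141.2]
wrist_force: [-1.7, 3.3, 11.1]
finger_gap: 0.0128
gripper_force: 81.1
```

```bash
cat > s.py <<'E'
from h import *
np.set_printoptions(precision=4,suppress=True)
o=get_obs();print(o['eef_pos'],o['ee_rot'],o['wrist_force'],o['torque'])
E
python3 s.py
```

```text
[ 0.5677 -0.2066  0.1778] [179.8443   0.2992 141.1693] [-1.7273  3.3283 11.0992] [0.5154 0.2867 0.0062]
```

Call:
send_rows:
  targets:
    - [0, 0, 0, 0, 0, -0.6, 5]
    - [0, 0, 0, 0, 0, -0.6, 5]
    - [0, 0, 0, 0, 0, -0.6, 5]
    - [0, 0, 0, 0, 0, -0.6, 5]
    - [0, 0, 0, 0, 0, -0.6, 5]
    - [0, 0, 0, 0, 0, -0.6, 5]
    - [0, 0, 0, 0, 0, 0, 5]

```text
time_s: 12.18
eef_pos: [0.5676, -0.2065, 0.1778]
ee_rot: [179.8, 0.2, 123.2]
wrist_force: [-1.2, 4.0, 9.8]
finger_gap: 0.0127
gripper_force: 81.1
```

```bash
python3 s.py
```

```text
[ 0.5676 -0.2065  0.1778] [179.7658   0.2186 123.1739] [-1.2272  4.0118  9.8123] [0.6239 0.2945 0.0196]
```

Call:
send_rows:
  targets:
    - [0, 0.02, -0.01, 0, 0, -0.6, 5]
    - [0, 0.02, 0, 0, 0, -0.6, 5]
    - [0, 0, 0, 0, 0, -0.6, 5]
    - [0, 0, 0, 0, 0, -0.6, 5]
    - [0, 0, 0, 0, 0, -0.6, 5]
    - [0, 0, 0, 0, 0, -0.6, 5]
    - [0, 0, 0, 0, 0, -0.6, 5]
    - [0, 0, 0, 0, 0, -0.6, 5]
    - [0, 0, 0, 0, 0, 0, 5]

```text
time_s: 12.93
eef_pos: [0.5674, -0.2064, 0.1776]
ee_rot: [179.7, 0.2, 99.2]
wrist_force: [-1.6, 1.9, 10.3]
finger_gap: 0.0123
gripper_force: 81.2
```

```bash
python3 s.py
```

```text
[ 0.5674 -0.2064  0.1776] [179.7351   0.1848  99.1547] [-1.6104  1.8825 10.3271] [0.2774 0.4455 0.0313]
```

Call:
send_rows:
  targets:
    - [0, 0, 0, 0, 0, -0.4, 5]
    - [0, 0, 0, 0, 0, -0.4, 5]
    - [0, 0, 0, 0, 0, -0.4, 5]
    - [0, 0, 0, 0, 0, 0, 5]

```text
time_s: 13.27
eef_pos: [0.5673, -0.2064, 0.1775]
ee_rot: [179.7, 0.2, 93.2]
wrist_force: [-1.7, 2.2, 10.6]
finger_gap: 0.0126
gripper_force: 81.2
```

```bash
python3 s.py
```

```text
[ 0.5673 -0.2064  0.1775] [179.7237   0.156   93.1933] [-1.7134  2.1969 10.5689] [0.236  0.5643 0.1312]
```

Now I'll feel for the stop in small steps.

Call:
send_rows:
  targets:
    - [0, 0, 0, 0, 0, -0.2, 5]
    - [0, 0, 0, 0, 0, -0.2, 5]
    - [0, 0, 0, 0, 0, 0, 5]

```text
time_s: 13.52
eef_pos: [0.5674, -0.2064, 0.1776]
ee_rot: [179.7, 0.1, 91.2]
wrist_force: [-1.3, 2.5, 10.1]
finger_gap: 0.0128
gripper_force: 81.2
```

```bash
python3 s.py
```

```text
[ 0.5674 -0.2064  0.1776] [179.7156   0.1425  91.2366] [-1.324   2.5296 10.0657] [0.2778 0.5101 0.1068]
```

Call:
send_rows:
  targets:
    - [0, 0, 0, 0, 0, -0.2, 5]
    - [0, 0, 0, 0, 0, 0, 5]

```text
time_s: 13.68
eef_pos: [0.5674, -0.2063, 0.1776]
ee_rot: [179.7, 0.1, 90.2]
wrist_force: [-1.5, 2.2, 10.7]
finger_gap: 0.0133
gripper_force: 81.2
```

```bash
python3 s.py
```

```text
[ 0.5674 -0.2063  0.1776] [179.714    0.1358  90.239 ] [-1.4593  2.24   10.6979] [0.343  0.4685 0.136 ]
```

Call:
send_rows:
  targets:
    - [0, 0, 0, 0, 0, -0.2, 5]
    - [0, 0, 0, 0, 0, 0, 5]

```text
time_s: 13.85
eef_pos: [0.5674, -0.2063, 0.1776]
ee_rot: [179.7, 0.1, 89.2]
wrist_force: [-1.9, 1.8, 10.5]
finger_gap: 0.0128
gripper_force: 81.2
```

```bash
python3 s.py
```

```text
[ 0.5674 -0.2063  0.1776] [179.7103   0.1309  89.2392] [-1.9401  1.8331 10.5219] [0.2747 0.5294 0.1794]
```

Call:
send_rows:
  targets:
    - [0, 0, 0, 0, 0, -0.2, 5]
    - [0, 0, 0, 0, 0, 0, 5]

```text
time_s: 14.02
eef_pos: [0.5673, -0.2063, 0.1776]
ee_rot: [179.7, 0.1, 88.2]
wrist_force: [-1.6, 1.6, 10.3]
finger_gap: 0.0124
gripper_force: 81.2
```

```bash
python3 s.py
```

```text
[ 0.5673 -0.2063  0.1776] [179.7091   0.1241  88.2294] [-1.5861  1.6176 10.2825] [0.2925 0.5728 0.158 ]
```

Call:
send_rows:
  targets:
    - [0, 0, 0, 0, 0, -0.2, 5]
    - [0, 0, 0, 0, 0, 0, 5]

```text
time_s: 14.18
eef_pos: [0.5673, -0.2063, 0.1775]
ee_rot: [179.7, 0.1, 87.2]
wrist_force: [-1.1, 1.6, 11.4]
finger_gap: 0.0131
gripper_force: 81.2
```

```bash
python3 s.py
```

```text
[ 0.5673 -0.2063  0.1775] [179.7199   0.1177  87.2476] [-1.1353  1.5828 11.4232] [0.3184 0.5355 0.2221]
```

Call:
send_rows:
  targets:
    - [0, 0, 0, 0, 0, -0.2, 5]
    - [0, 0, 0, 0, 0, 0, 5]

```text
time_s: 14.35
eef_pos: [0.567, -0.2063, 0.1775]
ee_rot: [179.8, 0.1, 86.3]
wrist_force: [-2.3, 1.1, 11.1]
finger_gap: 0.013
gripper_force: 81.3
```

```bash
python3 s.py
```

```text
[ 0.567  -0.2063  0.1775] [179.7529   0.1176  86.2716] [-2.3177  1.0565 11.1135] [0.3619 0.653  0.3306]
```

The stop is felt at 0.33 N m, at yaw 86.3°, which matches the expected angle. I'll ease back slightly and let it rise.

Call:
send_rows:
  targets:
    - [0, 0, 0, 0, 0, 0.2, 5]
    - [0, 0, 0.04, 0, 0, 0.2, 5]
    - [0, 0, 0.06, 0, 0, 0, 5]
    - [0, 0, 0.06, 0, 0, 0, 5]
    - [0, 0, 0, 0, 0, 0, 5]

```text
time_s: 14.77
eef_pos: [0.5671, -0.2063, 0.1812]
ee_rot: [179.7, 0.1, 88.2]
wrist_force: [-1.0, 1.5, 8.3]
finger_gap: 0.0128
gripper_force: 80.8
```

```bash
python3 s.py
```

```text
[ 0.5671 -0.2063  0.1812] [179.7424   0.1034  88.2199] [-0.983   1.5283  8.3355] [ 0.3192  0.4784 -0.1265]
```

Call:
send_rows:
  targets:
    - [0, 0, 0.06, 0, 0, 0, 5]
    - [0, 0, 0.06, 0, 0, 0, 5]
    - [0, 0, 0, 0, 0, 0, 5]

```text
time_s: 15.02
eef_pos: [0.567, -0.2063, 0.1838]
ee_rot: [179.8, 0.1, 88.2]
wrist_force: [0.6, 0.7, 6.3]
finger_gap: 0.013
gripper_force: 80.6
```

```bash
python3 s.py
```

```text
[ 0.567  -0.2063  0.1838] [179.7519   0.0987  88.2237] [0.6445 0.6925 6.3139] [ 0.2709  0.3442 -0.0154]
```

Call:
send_rows:
  targets:
    - [0, 0, 0.04, 0, 0, 0, 5]
    - [0, 0, 0, 0, 0, 0, 5]

```text
time_s: 15.18
eef_pos: [0.567, -0.2063, 0.1846]
ee_rot: [179.8, 0.1, 88.2]
wrist_force: [-0.6, 0.5, 6.5]
finger_gap: 0.0128
gripper_force: 80.5
```

Call:
send_rows:
  targets:
    - [0, 0, 0.04, 0, 0, 0, 5]
    - [0, 0, 0, 0, 0, 0, 5]

```text
time_s: 15.35
eef_pos: [0.567, -0.2063, 0.1851]
ee_rot: [179.8, 0.1, 88.2]
wrist_force: [0.9, 1.4, 6.4]
finger_gap: 0.0129
gripper_force: 80.5
```

Call:
send_rows:
  targets:
    - [0, 0, 0.04, 0, 0, 0, 5]
    - [0, 0, 0, 0, 0, 0, 5]
    - [0, 0, 0, 0, 0, 0, 5]

```text
time_s: 15.6
eef_pos: [0.5668, -0.2062, 0.1852]
ee_rot: [179.8, 0.1, 88.2]
wrist_force: [2.7, -0.7, 2.8]
finger_gap: 0.0127
gripper_force: 80.0
```

```bash
python3 s.py
```

```text
[ 0.5668 -0.2062  0.1852] [179.7961   0.0732  88.2204] [ 2.698  -0.6564  2.8202] [-0.1254 -0.5291 -0.0704]
```

It stopped rising while the force dropped, so the pockets have caught it. Releasing.

Call:
send_rows:
  targets:
    - [0, 0, 0.02, 0, 0, 0, 5]
    - [0, 0, 0, 0, 0, 0, 16]
    - [0, 0, 0, 0, 0, 0, 25]
    - [0, 0, 0, 0, 0, 0, 40]
    - [0, 0, 0, 0, 0, 0, 50]
    - [0, 0, 0, 0, 0, 0, 50]
    - [0, 0, 0, 0, 0, 0, 50]
  newtons: 20

```text
time_s: 16.18
eef_pos: [0.5648, -0.2054, 0.1845]
ee_rot: [-179.9, -0.0, 88.2]
wrist_force: [0.3, -0.1, -0.1]
finger_gap: 0.0495
gripper_force: 0.0
```

Call:
send_rows:
  targets:
    - [0, 0, 0.3, 0, 0, 0, 50]
    - [0, 0, 0.6, 0, 0, 0, 50]
    - [0, 0, 0.8, 0, 0, 0, 50]
    - [0, 0, 0.8, 0, 0, 0, 50]
    - [0, 0, 0.8, 0, 0, 0, 50]
    - [-0.6, 0, 0.3, 0, 0, 0, 50]
    - [-0.8, -0.5, 0, 0, 0, 0, 50]
    - [-0.8, -0.8, 0, 0, 0, 0, 50]
    - [-0.8, -0.8, 0, 0, 0, 0, 50]
    - [-0.8, -0.8, 0, 0, 0, 0, 50]

```text
time_s: 17.02
eef_pos: [0.4696, -0.2786, 0.276]
ee_rot: [180.0, 0.0, 88.3]
wrist_force: [1.1, -1.4, -0.5]
finger_gap: 0.0499
gripper_force: 0.0
```

Call:
send_rows:
  targets:
    - [-0.6, -0.9, 0, 0, 0, 0, 50]
    - [-0.6, -0.9, 0, 0, 0, 0, 50]
    - [-0.6, -0.9, 0, 0, 0, 0, 50]
    - [-0.6, -0.9, 0, 0, 0, 0, 50]
    - [-0.3, -0.9, 0, 0, 0, 0, 50]
    - [0, -0.9, 0, 0, 0, 0, 50]
    - [0, -0.8, 0, 0, 0, 0, 50]
    - [0, -0.5, 0, 0, 0, 0, 50]
    - [0, 0, 0, 0, 0, 0, 50]

```text
time_s: 17.77
eef_pos: [0.4024, -0.4478, 0.2752]
ee_rot: [180.0, 0.1, 88.1]
wrist_force: [-0.1, 0.2, -0.3]
finger_gap: 0.05
gripper_force: 0.0
```

Run:
```python
from h import *
np.set_printoptions(precision=4,suppress=True)
im,d=viewer.camera("top");p,u,v=pts("top",d,np.ones(d.shape,bool))
cv2.imwrite("pics/end.png",np.hstack([im,np.zeros((480,0,3),np.uint8)])[:,:,::-1])
m=(np.hypot(p[:,0]-.5665,p[:,1]+.2067)<.045)
for a,b in((.19,.26),(.16,.19)):
    q=p[m&(p[:,2]>a)&(p[:,2]<b)]
    if len(q): print(len(q),np.median(q,0),cv2.minAreaRect(q[:,:2].astype(np.float32)*1000))
o=get_obs();print(o["eef_pos"],o["wrist_force"])
```

```text
202 [ 0.5661 -0.2066  0.2137] ((566.984619140625, -207.8778533935547), (60.03056716918945, 14.509666442871094), 88.06360626220703)
400 [ 0.5587 -0.2055  0.1803] ((567.1862182617188, -205.9077911376953), (59.02538299560547, 56.91469192504883), 0.32257187366485596)
[ 0.4027 -0.4462  0.2751] [0.8365 0.8394 0.6987]
```

View pics/end.png

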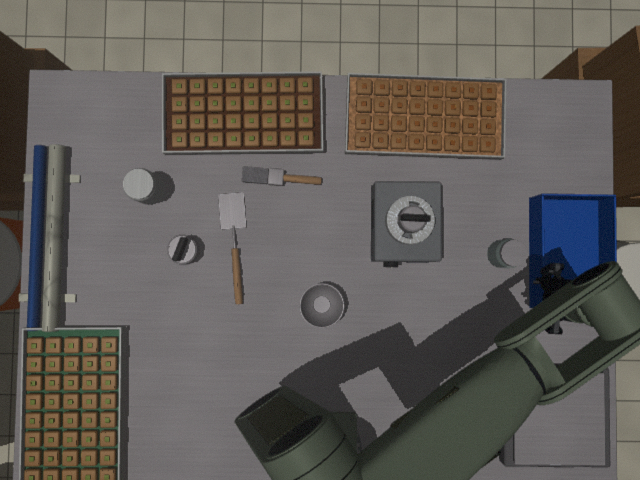

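The picture shows the cup seated at (414,218) with its bar across the mill's y axis. Its underside is at about 118.5 mm, so it is locked, and nothing else has moved.

```bash
python3 -c "
from bench import bot
print(bot.sign_off())"
```

```text
the job is handed in; nothing more can be done
None
```

The cup is locked in the mill's bayonet collar: it met the stop at 0.33 N m, rose to about 118.5 mm (119 mm expected), and was released; nothing else on the table looks moved, and I've handed the job in after about 18 s of robot time.

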